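# Put the viscometer bobs away in their dishes

## Task

The slip tests are done: put the four steel measuring bobs away, one after another, each standing upright on the floor of the terracotta dish of its own size, the thinnest bob in the smallest dish and so on up to the thickest bob in the largest dish. Set the bobs down rather than dropping them, and do not knock any over. Leave the brass weight and the white jar standing where they are.

Things in the scene. Friction and masses are not known exactly. Their poses are not given: they have to be found in the camera images.
- bob30_mid (a point): The thinnest measuring bob, loose, standing upright: a bright steel cylinder 30 mm in diameter and 40 mm tall, above it a thin stem (8 mm, from 40 to 65 mm up), topped by a dark round steel collar to grip it by, 16 mm in diameter, from 65 to 100 mm above its underside. 100 mm tall in all, about 0.1 to 0.4 kg. This point is on its axis, half-way up, 50 mm above its underside (the middle of the collar is 32 mm above this point); z up along the axis.
- bob42_mid (a point): The second thinnest measuring bob, loose, standing upright: a bright steel cylinder 42 mm in diameter and 40 mm tall, above it a thin stem (8 mm, from 40 to 65 mm up), topped by a dark round steel collar to grip it by, 16 mm in diameter, from 65 to 100 mm above its underside. 100 mm tall in all, about 0.1 to 0.4 kg. This point is on its axis, half-way up, 50 mm above its underside (the middle of the collar is 32 mm above this point); z up along the axis.
- bob54_mid (a point): The second thickest measuring bob, loose, standing upright: a bright steel cylinder 54 mm in diameter and 40 mm tall, above it a thin stem (8 mm, from 40 to 65 mm up), topped by a dark round steel collar to grip it by, 16 mm in diameter, from 65 to 100 mm above its underside. 100 mm tall in all, about 0.1 to 0.4 kg. This point is on its axis, half-way up, 50 mm above its underside (the middle of the collar is 32 mm above this point); z up along the axis.
- bob66_mid (a point): The thickest measuring bob, loose, standing upright: a bright steel cylinder 66 mm in diameter and 40 mm tall, above it a thin stem (8 mm, from 40 to 65 mm up), topped by a dark round steel collar to grip it by, 16 mm in diameter, from 65 to 100 mm above its underside. 100 mm tall in all, about 0.1 to 0.4 kg. This point is on its axis, half-way up, 50 mm above its underside (the middle of the collar is 32 mm above this point); z up along the axis.
- dish30: The smallest of four shallow round unglazed terracotta dishes, fixed to the bench: 50 mm inside and 58 mm outside diameter, rim 14 mm above the bench, flat inner floor 4 mm above the bench; meant for the thinnest bob (30 mm). Origin at the centre of its underside, on the bench; z up.
- dish42: The second smallest of four shallow round unglazed terracotta dishes, fixed to the bench: 62 mm inside and 70 mm outside diameter, rim 14 mm above the bench, flat inner floor 4 mm above the bench; meant for the second thinnest bob (42 mm). Origin at the centre of its underside, on the bench; z up.
- dish54: The second largest of four shallow round unglazed terracotta dishes, fixed to the bench: 74 mm inside and 82 mm outside diameter, rim 14 mm above the bench, flat inner floor 4 mm above the bench; meant for the second thickest bob (54 mm). Origin at the centre of its underside, on the bench; z up.
- dish66: The largest of four shallow round unglazed terracotta dishes, fixed to the bench: 86 mm inside and 94 mm outside diameter, rim 14 mm above the bench, flat inner floor 4 mm above the bench; meant for the thickest bob (66 mm). Origin at the centre of its underside, on the bench; z up.
- weight_mid (a point): Bystander: a loose brass weight with a small knob, 38 mm in diameter and 56 mm tall; not a bob, no long stem. This point is on its axis, half-way up.
- jar_mid (a point): Bystander: a loose closed white jar with a paper label and a black cap, 50 mm in diameter and 70 mm tall. This point is on its axis, half-way up.
Mind the look-alikes: they are no part of the job. What is shaped like the part that bears bob66_mid but purple is not meant.

How it is judged:
At the end, for the whole second after the job is handed in: Each bob stands upright (0.1 rad), at rest and released, on the floor of its own dish (thinnest in smallest, up to thickest in largest), axis within 13 mm of the dish centre, its middle under 58 mm above the bench; weight and jar upright (0.2 rad), within 30 mm of their starts (horizontal distance between bob30_mid and dish30 below 0.013 m and z of bob30_mid in the frame of dish30 below 0.058 m and angle between each of bob30_mid, bob42_mid, bob54_mid, bob66_mid's own z axis and vertical below 0.1 rad and linear speed of each of bob30, bob42, bob54, bob66 below 0.02 m/s and angular speed of each of bob30, bob42, bob54, bob66 below 0.2 rad/s and horizontal distance between bob42_mid and dish42 below 0.013 m and z of bob42_mid in the frame of dish42 below 0.058 m and horizontal distance between bob54_mid and dish54 below 0.013 m and z of bob54_mid in the frame of dish54 below 0.058 m and horizontal distance between bob66_mid and dish66 below 0.013 m and z of bob66_mid in the frame of dish66 below 0.058 m and distance of each of weight_mid, jar_mid from where it was at the start of the episode below 0.03 m and angle between each of weight_mid, jar_mid's own z axis and vertical below 0.2 rad); the robot touches nothing.
It fails at once if the weight was shifted by more than 30 mm or tipped (distance of weight_mid from where it was at the start of the episode above 0.03 m or angle between weight_mid's own z axis and vertical above 0.4 rad).
It fails at once if the jar was shifted by more than 30 mm or tipped (distance of jar_mid from where it was at the start of the episode above 0.03 m or angle between jar_mid's own z axis and vertical above 0.4 rad).
It fails at once if a bob was knocked over (leaning more than 50 degrees) (angle between any of bob30_mid, bob42_mid, bob54_mid, bob66_mid's own z axis and vertical above 0.87 rad).
It fails at once if a bob was dropped (falling free of the gripper faster than 0.7 m/s, as after some 25 mm) ((linear speed of bob30 above 0.7 m/s and contact force between the fingers and bob30 below 0.05 N) or (linear speed of bob42 above 0.7 m/s and contact force between the fingers and bob42 below 0.05 N) or (linear speed of bob54 above 0.7 m/s and contact force between the fingers and bob54 below 0.05 N) or (linear speed of bob66 above 0.7 m/s and contact force between the fingers and bob66 below 0.05 N)).
It also fails if it takes over 120 s, if anything falls off the work surface, if the arm or the gripper's body presses on something with over 40 N, if the wrist force passes 120 N, or if a joint passes its speed limit or range.

## Robot

A 7-joint arm with a two-finger parallel gripper is mounted at the origin on the work surface. World frame = base frame: x ahead of the robot, y to its left, z up, the work surface at z = 0. Lengths are in m, angles in rad, forces in N, time in s.
With the tool pointing down it reaches from about 0.425 to 0.925 m from the base axis. Payload 6.8 kg.
Tool frame: the origin (TCP) lies midway between the tips of the shut fingers; the grasp point (between the pads) lies 19 mm behind it (grip_point_offset is the distance from the TCP to the grasp point, in m); y points along the fingers, x is the direction in which the jaws open and shut, and the axes are right-handed (so a half turn about y gives the same grasp; the last joint's range is limited). The gripper opens to 85 mm and grips with 20 to 120 N. Pads are 22 mm wide; open, the fingers measure 114 mm over their backs; the gripper's body (76 mm by 85 mm) begins 54 mm behind the grasp point. The pads swing forward as they close: fully open they stand 13 mm farther back than shut.
Start: joints at [1.225, 0.477, 0.022, 1.555, -0.011, 1.109, -0.083], TCP at [0.159, -0.656, 0.196] pointing down, gripper open.
Joint ranges: [-2.96, 2.96], [-0.34, 2.1], [-1.41, 1.46], [0.24, 2.44], [-1.37, 4.51], [0.17, 1.92], [-2.96, 2.96]. Speed limits (rad/s): [2.39, 2.39, 3.14, 3.14, 3.14, 3.14, 3.14].

## Interface

Orientations are given as a unit quaternion [w, x, y, z].
In Python, from station import get_obs, read_camera, hand_in, grip_point_offset gives the robot as it stands.
- The arm moves only by the tool play_rows, never from a script. Its argument "increments" is a list of rows, each a list of 2 entries, a list of its own where there are three numbers: the shift along the tool's x, y, z in m, then the turn, a rotation vector about the tool's x, y, z in degrees. In form: [[[tx, ty, tz], [ax, ay, az]], ...]. A call has 1 to 20 rows; each row shifts and turns the commanded pose from where the row before left it, along the tool's axes as they then stand; what a row does not reach is not made up. A row lasts 1/12 s, in which the tool goes at most 41.7 mm and 7.16 degrees, less where a joint would pass 70% of its speed; a pose out of reach is approached as far as the arm can. A call with a gripper value outside its range is refused whole. "gripper" is the finger opening in m, from 0 to 0.0854, set as the call begins (left out, the last holds). The fingers move at their own pace and stop on an object; "grip_force" is the grip in N (left out, the last holds). Time passes only in rows, so rows that do not move let the fingers close. It gives the time, the measured TCP pose, the force and the opening at its end, in the units of the state.
- get_obs(): the state, without advancing time (a new reading comes with each control period).
- read_camera(name): name is "scene" or "side" or "wrist"; returns a dict with "color" (480x640x3 uint8, red, green, blue), "range_z" (480x640 float32, m along the optical axis (not along the pixel's ray), 0 where there is no reading), "intrinsics" (3x3 intrinsics, pixels), "R" (3x3) and "t" (3): a world point X has camera coordinates R X + t; the wrist camera has in their place "hand_eye" (4x4, takes a point from camera to tool coordinates, whose origin is the TCP and whose axes are the tool frame's). Camera axes: x right, y down, z forward; pixel columns grow to the right and rows downward; lengths in m; the calibration is good to about 2 mm. A picture is of the moment at which its call begins: read the wrist's pose just before it.
- hand_in(): hands the job in, once; it reports no verdict.
The state is a dict: "t": time; "q": joint angles; "joint_vel": joint speeds; "joint_torque": joint torques, N m; "eef_pos": TCP position; "tool_rot": TCP orientation; "contact_force": force on the tool from outside, world axes, zero at the start; "torque": the same for the moment, N m; "gripper_width": opening from 0.0 (shut) to 1.0 (fully open).
Only numpy, scipy, OpenCV 4.12 (cv2) and the standard library are available. Lean on these libraries where they do the work, as an engineer would, in place of code of your own. Each camera call takes 0.05 s, during which the arm holds its last target. There are 200 camera calls.

## Working session

There is one attempt and no reset: what is moved stays moved. The work goes in short steps, Python scripts to look and compute and a tool call to move; the robot and the scene stay as the last step left them, time stands still between calls to the robot, and variables do not carry over. Pictures are saved under pics/ and viewed, about 12 in all and at most 16, crops included, and the job is handed in when it is done.

Besides the shell and the picture viewer there is one more tool, called as a command line: name --argument value ..., lists and objects as JSON in quotes. play_rows: Moves the arm, as the interface text tells. Its arguments: {"type":"object","properties":{"increments":{"type":"array","items":{"type":"array"}},"gripper":{"type":"number"},"grip_force":{"type":"number"}},"required":["increments"]}

```bash
mkdir -p pics; python3 - <<'E'
from station import *
import cv2,numpy as np,pickle
o=get_obs();print({k:np.round(v,3) for k,v in o.items()}, grip_point_offset)
d={}
for n in("scene","side"):
    c=read_camera(n);d[n]=c;cv2.imwrite(f"pics/{n}0.png",c["color"][:,:,::-1]);print(n,c["intrinsics"],c["R"],c["t"])
pickle.dump(d,open("d0.pkl","wb"))
E
```

```text
{'t': np.float64(0.0), 'q': array([ 1.225,  0.478,  0.022,  1.556, -0.012,  1.109, -0.083]), 'joint_vel': array([-0.   , -0.   ,  0.   , -0.002, -0.   , -0.   ,  0.001]), 'joint_torque': array([ 1.0000e-03, -5.9645e+01,  1.6080e+00, -2.8119e+01,  1.2000e-02,
        9.0000e-03, -0.0000e+00]), 'eef_pos': array([ 0.159, -0.655,  0.195]), 'tool_rot': array([ 0.556, -0.555,  0.438, -0.437]), 'contact_force': array([ 0.185, -0.322,  0.314]), 'torque': array([-0.006,  0.026,  0.015]), 'gripper_width': np.float64(1.001)} 0.0187
scene [[584.36722664   0.         313.5309494 ]
 [  0.         584.36722664 234.85152165]
 [  0.           0.           1.        ]] [[-0.51436129  0.85757206 -0.001617  ]
 [ 0.71343061  0.42685919 -0.55570496]
 [-0.47586682 -0.28698674 -0.831378  ]] [ 0.28052528 -0.30132272  1.19357203]
side [[460.67985029   0.         325.73264204]
 [  0.         460.67985029 240.86658921]
 [  0.           0.           1.        ]] [[ 0.76023621 -0.64945833 -0.01564517]
 [-0.43574537 -0.49191266 -0.75375587]
 [ 0.48183697  0.57984982 -0.65696828]] [-0.39944676  0.27051602  0.64263978]
```

View pics/scene0.png

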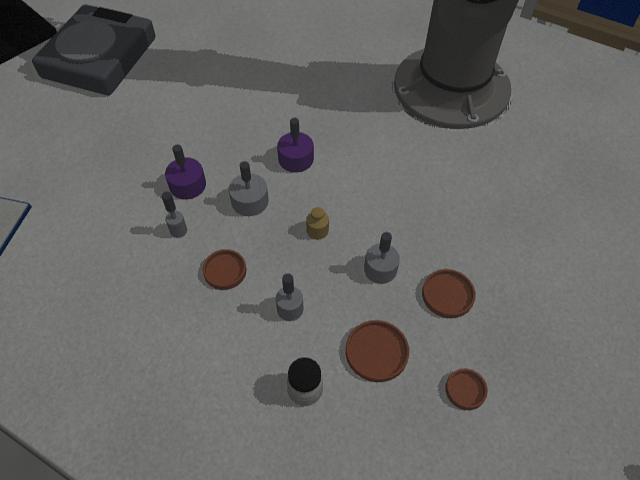

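View pics/side0.png

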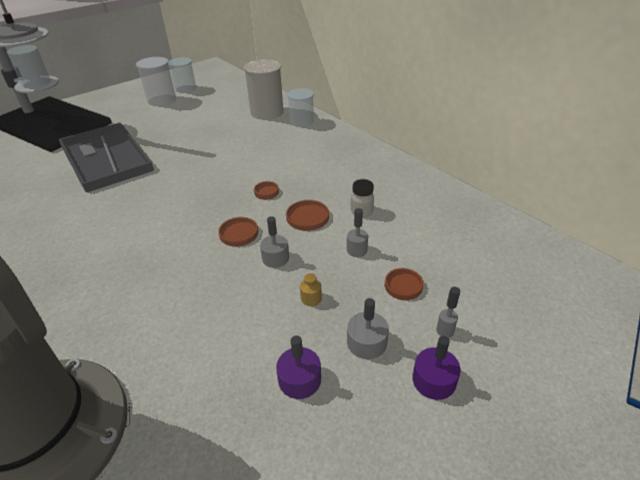

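Scene picture: steel bobs at (248,193), (175,222), (289,302), (382,262). Purple decoys are at (185,177) and (296,151). Dishes are at (225,269), (448,293), (377,350), (466,389), the brass weight at (317,222) and the jar at (305,380). The side view agrees. Next I measure positions and diameters.

```bash
cat > h.py <<'E'
import numpy as np,cv2
from scipy.optimize import least_squares
def cloud(c):
    z=c["range_z"];v,u=np.mgrid[:480,:640];K=c["intrinsics"]
    P=np.stack([(u-K[0,2])/K[0,0]*z,(v-K[1,2])/K[1,1]*z,z],-1)
    W=(P-c["t"])@c["R"]; W[z<=0]=np.nan
    return W
def proj(c,X):
    p=c["intrinsics"]@(c["R"]@np.asarray(X)+c["t"]);return p[:2]/p[2]
def plane(c,uv,h):
    uv=np.atleast_2d(uv).astype(float);K=c["intrinsics"]
    d=np.c_[(uv-K[:2,2])/K[0,0],np.ones(len(uv))]@c["R"];o=-c["R"].T@c["t"]
    return (o+d*((h-o[2])/d[:,2])[:,None])[:,:2]
def circ(p):
    f=lambda q:np.hypot(*(p-q[:2]).T)-q[2]
    r=least_squares(f,[*p.mean(0),.03],loss='soft_l1',f_scale=.002);return r.x
E
python3 - <<'E'
from h import *
import pickle
d=pickle.load(open("d0.pkl","rb"))
for n,c in d.items():
    W=cloud(c);hsv=cv2.cvtColor(c["color"],cv2.COLOR_RGB2HSV)
    print(n,"bench z",np.nanmedian(W[250:450,150:450,2]))
    m=((hsv[...,0]<14)&(hsv[...,1]>110)).astype(np.uint8)
    for k in cv2.findContours(m,cv2.RETR_EXTERNAL,cv2.CHAIN_APPROX_NONE)[0]:
        if cv2.contourArea(k)<150: continue
        k=k[:,0];p=plane(c,k,.014);x=circ(p); print(" dish",k.mean(0).round(),"c",x[:2].round(4),"od",(2000*x[2]).round(1))
    for nm,lo,hi in(("collar",.07,.11),("body",.03,.05),):
        m=((W[...,2]>lo)&(W[...,2]<hi)&(np.hypot(W[...,0],W[...,1])>.25)).astype(np.uint8)
        N,L,S,C=cv2.connectedComponentsWithStats(m)
        for i in range(1,N):
            if S[i,4]<25 or S[i,4]>4000: continue
            w=W[L==i];col=np.median(c["color"][L==i],0)
            t=w[w[:,2]>np.percentile(w[:,2],50)] if nm=="body" else w
            cc,r=cv2.minEnclosingCircle((w[:,:2]*1000).astype(np.float32))
            print(" ",nm,C[i].round(),S[i,4],"med",np.median(w,0).round(4),"mec",np.round(cc,1),"D",round(2*r,1),"ztop",np.percentile(w[:,2],95).round(3),col)
E
```

```text
scene bench z 0.000666337141265308
 dish [465. 390.] c [0.5759 0.2719] od 56.0
 dish [376. 351.] c [0.59   0.1357] od 92.8
 dish [447. 295.] c [0.4473 0.1879] od 81.0
 dish [224. 269.] c [ 0.593  -0.1392] od 70.0
  collar [294. 126.] 158 med [ 0.3312 -0.1672  0.0915] mec [ 327.4 -169.9] D 20.6 ztop 0.102 [37. 38. 40.]
  collar [178. 153.] 170 med [ 0.4822 -0.3005  0.0913] mec [ 477.8 -303.7] D 19.9 ztop 0.101 [38. 38. 41.]
  collar [245. 170.] 167 med [ 0.4556 -0.1848  0.0919] mec [ 451.7 -187.3] D 18.5 ztop 0.102 [38. 39. 41.]
  collar [168. 200.] 182 med [ 0.5686 -0.2526  0.0926] mec [ 566.3 -255.6] D 18.5 ztop 0.101 [37. 38. 40.]
  collar [385. 241.] 187 med [0.4622 0.0755 0.0943] mec [458.6  73.9] D 16.8 ztop 0.102 [39. 40. 41.]
  collar [288. 282.] 192 med [ 0.5976 -0.0123  0.0962] mec [594.5 -14. ] D 16.5 ztop 0.102 [40.  40.5 43. ]
  collar [305. 373.] 466 med [0.6915 0.0741 0.0709] mec [692.4  73.2] D 44.5 ztop 0.073 [22. 22. 23.]
  body [82. 12.] 102 med [ 0.2435 -0.7619  0.049 ] mec [ 247.1 -761.5] D 64.2 ztop 0.05 [48.  49.5 51. ]
  body [98. 19.] 34 med [ 0.243  -0.7154  
[... 4078 characters left out ...]
 mec [593.4 -13.7] D 42.9 ztop 0.042 [110. 110. 109.]
  body [274. 245.] 480 med [0.4545 0.0685 0.0402] mec [456.8  74.1] D 56.1 ztop 0.043 [111. 111. 110.]
  body [310. 287.] 240 med [ 0.4386 -0.0597  0.0358] mec [444.3 -54.5] D 38.0 ztop 0.045 [121.5  99.   50. ]
  body [448. 318.] 255 med [ 0.5625 -0.2589  0.0395] mec [ 566.1 -256.7] D 31.1 ztop 0.043 [104. 103. 103.]
  body [367. 330.] 1119 med [ 0.4469 -0.1928  0.0401] mec [ 451.8 -187.6] D 66.4 ztop 0.042 [115. 115. 115.]
  body [298. 368.] 1346 med [ 0.3224 -0.1761  0.0403] mec [ 327.  -170.6] D 65.9 ztop 0.042 [ 81.  44. 105.]
  body [436. 369.] 1383 med [ 0.4735 -0.3088  0.04  ] mec [ 479.2 -304.2] D 66.7 ztop 0.042 [ 78.  36. 104.]
```

Sizes identify the bobs by the scene camera: body D is 31.7 mm at (175,222), 43 at (289,302), 55 at (382,262) and 67.5 at (248,193). The purple one at (185,177) and the other at (296,151) match bob66 in shape but have the wrong colour. I'll confirm in one enlarged crop and refine the dish centres from rim points.

```bash
python3 - <<'E'
from h import *
import pickle
from scipy.spatial.transform import Rotation as Ro
from station import get_obs
d=pickle.load(open("d0.pkl","rb"))
im=d["scene"]["color"][110:320,140:420,::-1];cv2.imwrite("pics/crop.png",cv2.resize(im,None,fx=2.8,fy=2.8,interpolation=cv2.INTER_CUBIC))
D={30:(.5726,.2675),42:(.5895,-.1425),54:(.4443,.1839),66:(.5864,.1319)}
for k,p in D.items():
    for n in d:
        W=cloud(d[n]);s=(np.hypot(W[...,0]-p[0],W[...,1]-p[1])<.06)&(W[...,2]>.0115)&(W[...,2]<.03)
        print(k,n,s.sum(),circ(W[s][:,:2]).round(4))
q=get_obs()["tool_rot"];print(Ro.from_quat(q,scalar_first=True).as_matrix().round(3))
E
```

```text
30 scene 354 [0.5747 0.2713 0.0268]
30 side 104 [0.5738 0.2713 0.0268]
42 scene 315 [ 0.5906 -0.1415  0.0328]
42 side 219 [ 0.5903 -0.1415  0.0328]
54 scene 413 [0.4451 0.1868 0.0388]
54 side 208 [0.4444 0.1865 0.0386]
66 scene 533 [0.588  0.1349 0.0447]
66 side 215 [0.5875 0.1348 0.0448]
[[ 0.236 -0.     0.972]
 [-0.972  0.002  0.236]
 [-0.002 -1.    -0.   ]]
```

View pics/crop.png

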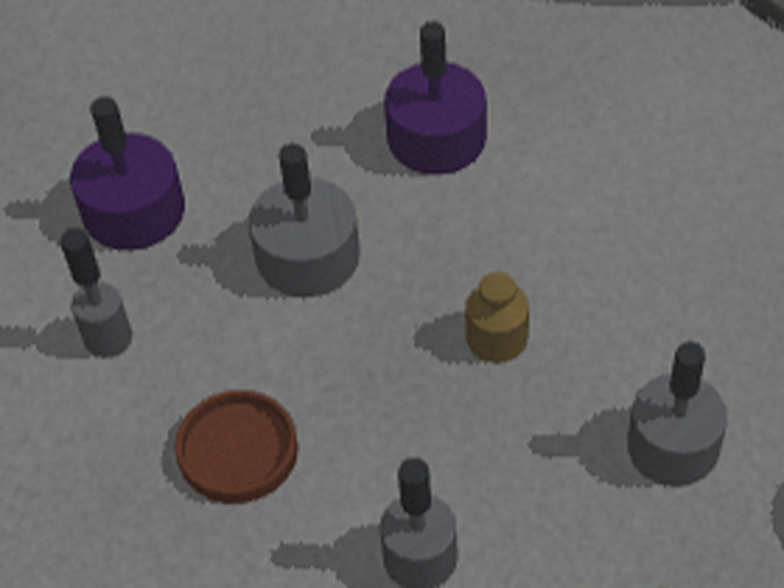

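The crop confirms the grey steel bob at scene (248,193) is bob66, flanked by two purple look-alikes. The steel 30 is at (175,222) and the 42 at (289,302), and the 54 is at (382,262). I'll start with bob30 and square the tool with the world (tool x = −Y, y = −Z, z = +X).

play_rows --increments '[[[0,0,0],[0,6.8,0]],[[0,0,0],[0,6.85,0]],[[-0.0222,0,0.0226],[0,0,0]],[[-0.0222,0,0.0226],[0,0,0]],[[-0.0222,0,0.0226],[0,0,0]],[[-0.0222,0,0.0226],[0,0,0]],[[-0.0222,0,0.0226],[0,0,0]],[[-0.0222,0,0.0226],[0,0,0]],[[-0.0222,0,0.0226],[0,0,0]],[[-0.0222,0,0.0226],[0,0,0]],[[-0.0222,0,0.0226],[0,0,0]],[[-0.0222,0,0.0226],[0,0,0]],[[-0.0222,0,0.0226],[0,0,0]],[[-0.0222,0,0.0226],[0,0,0]],[[-0.0222,0,0.0226],[0,0,0]],[[-0.0222,0,0.0226],[0,0,0]],[[-0.0222,0,0.0226],[0,0,0]],[[-0.0222,0,0.0226],[0,0,0]],[[-0.0222,0,0.0226],[0,0,0]],[[-0.0222,0,0.0226],[0,0,0]]]' --gripper 0.045 --grip_force 70

```text
t: 1.77
eef_pos: [0.5666, -0.2553, 0.1954]
tool_rot: [0.5, -0.5, 0.5, -0.5]
contact_force: [-0.3, -0.3, -0.3]
gripper_width: 0.53
```

play_rows --increments '[[[0,0,0],[0,0,0]],[[0,0,0],[0,0,0]],[[0,0,0],[0,0,0]],[[0,0,0],[0,0,0]]]'

```text
t: 2.1
eef_pos: [0.5649, -0.258, 0.1955]
tool_rot: [0.499, -0.5, 0.501, -0.5]
contact_force: [1.0, -0.6, 0.0]
gripper_width: 0.523
```

play_rows --increments '[[[-0.0015,0.02,0.001],[0,0,0]],[[0,0.025,0],[0,0,0]],[[0,0.025,0],[0,0,0]],[[0,0.025,0],[0,0,0]],[[0,0.02,0],[0,0,0]],[[0,0.014,0],[0,0,0]],[[0,0,0],[0,0,0]],[[0,0,0],[0,0,0]],[[0,0,0],[0,0,0]]]'

```text
t: 2.85
eef_pos: [0.5673, -0.2562, 0.0679]
tool_rot: [-0.5, 0.499, -0.5, 0.501]
contact_force: [0.1, 0.3, 0.6]
gripper_width: 0.528
```

```bash
cat > look.py <<'E'
import sys
from station import *
from h import *
a=read_camera("scene");b=read_camera("side")
def crop(c,X,w=90,h=80):
    u,v=proj(c,X).astype(int);u=np.clip(u,w,640-w);v=np.clip(v,h,480-h)
    return cv2.resize(c["color"][v-h:v+h,u-w:u+w,::-1],None,fx=2.2,fy=2.2,interpolation=cv2.INTER_CUBIC)
X=[float(v) for v in sys.argv[2:5]]
cv2.imwrite(f"pics/{sys.argv[1]}.png",np.hstack([crop(a,X),crop(b,X)]))
o=get_obs();print(o["t"],o["eef_pos"].round(4),o["contact_force"].round(1),o["gripper_width"])
E
python3 look.py g30 .566 -.256 .08
```

```text
2.95 [ 0.5678 -0.2559  0.0683] [-0.5  0.4 -0.2] 0.5239523747020393
```

View pics/g30.png

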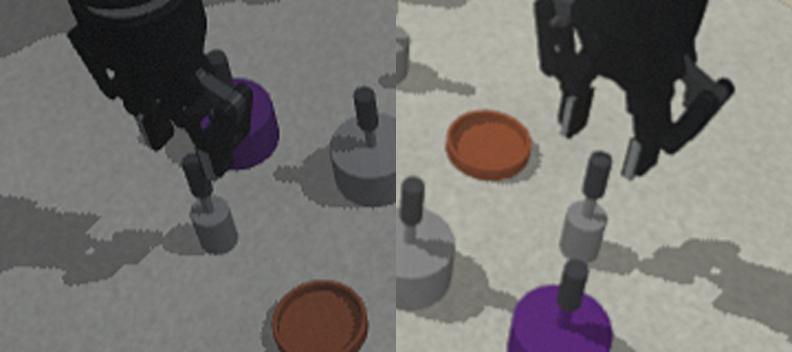

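The fingers straddle the collar line, but in both views (left midpoint about (190,155), right about (604,156)) they look higher than expected. I'll check that with the range data before closing.

```bash
python3 - <<'E'
from station import *
from h import *
for n in("scene","side"):
    c=read_camera(n);W=cloud(c);s=(abs(W[...,0]-.566)<.06)&(abs(W[...,1]+.256)<.07)&(W[...,2]>.045)&(W[...,2]<.16)
    w=W[s]
    for z in np.arange(.05,.15,.01):
        v=w[(w[:,2]>=z)&(w[:,2]<z+.01)]
        if len(v):
            for nm,k in(("y<",v[:,1]<-.272),("mid",abs(v[:,1]+.256)<=.016),("y>",v[:,1]>-.24)):
                if k.sum()>3: print(n,round(z,3),nm,k.sum(),"x",np.percentile(v[k,0],[5,50,95]).round(3),"y",np.percentile(v[k,1],[5,50,95]).round(3))
E
```

```text
scene 0.05 mid 20 x [0.565 0.568 0.57 ] y [-0.256 -0.254 -0.253]
scene 0.06 mid 18 x [0.561 0.57  0.573] y [-0.258 -0.252 -0.25 ]
scene 0.07 mid 37 x [0.564 0.571 0.574] y [-0.259 -0.252 -0.249]
scene 0.08 mid 34 x [0.566 0.571 0.574] y [-0.258 -0.252 -0.249]
scene 0.09 mid 55 x [0.563 0.57  0.573] y [-0.263 -0.255 -0.249]
scene 0.1 y< 14 x [0.558 0.565 0.573] y [-0.28  -0.279 -0.278]
scene 0.1 mid 29 x [0.561 0.567 0.572] y [-0.263 -0.257 -0.25 ]
scene 0.1 y> 5 x [0.572 0.573 0.576] y [-0.228 -0.227 -0.227]
scene 0.11 y< 63 x [0.558 0.569 0.578] y [-0.283 -0.279 -0.277]
scene 0.11 y> 43 x [0.561 0.574 0.578] y [-0.233 -0.226 -0.22 ]
scene 0.12 y< 64 x [0.558 0.569 0.578] y [-0.284 -0.28  -0.278]
scene 0.12 y> 51 x [0.563 0.573 0.578] y [-0.231 -0.222 -0.22 ]
scene 0.13 y< 63 x [0.558 0.569 0.578] y [-0.283 -0.279 -0.278]
scene 0.13 y> 45 x [0.571 0.574 0.578] y [-0.232 -0.226 -0.22 ]
scene 0.14 y< 74 x [0.561 0.572 0.578] y [-0.286 -0.28  -0.278]
scene 0.14 y> 19 x [0.573 0.577 0.579] y [-0.232 -0.224 -0.22 ]
side 0.05 mid 24 x [0.563 0.564 0.566] y [-0.26  -0.258 -0.254]
side 0.06 
[... 235 characters left out ...]
58 -0.25 ]
side 0.1 y< 6 x [0.558 0.559 0.565] y [-0.284 -0.284 -0.282]
side 0.1 mid 31 x [0.56  0.566 0.572] y [-0.262 -0.257 -0.251]
side 0.1 y> 18 x [0.558 0.567 0.577] y [-0.233 -0.232 -0.227]
side 0.11 y< 48 x [0.556 0.56  0.57 ] y [-0.291 -0.284 -0.279]
side 0.11 y> 60 x [0.557 0.562 0.576] y [-0.233 -0.232 -0.221]
side 0.12 y< 70 x [0.556 0.56  0.573] y [-0.291 -0.286 -0.279]
side 0.12 y> 65 x [0.557 0.562 0.577] y [-0.233 -0.232 -0.22 ]
side 0.13 y< 67 x [0.556 0.561 0.572] y [-0.291 -0.287 -0.279]
side 0.13 y> 69 x [0.556 0.561 0.578] y [-0.233 -0.232 -0.22 ]
side 0.14 y< 39 x [0.555 0.558 0.563] y [-0.293 -0.287 -0.278]
side 0.14 y> 70 x [0.556 0.562 0.577] y [-0.233 -0.231 -0.217]
```

The range data from both cameras puts the fingertips at z≈0.107, about 34 mm higher than the reported TCP plus pad swing implies. Laterally they agree (mid y −0.2555). I trust the cameras and descend by what is still missing, then check again.

play_rows --increments '[[[0,0.01,-0.001],[0,0,0]],[[0,0.012,0],[0,0,0]],[[0,0.01,0],[0,0,0]],[[0,0,0],[0,0,0]],[[0,0,0],[0,0,0]]]'

```text
t: 3.47
eef_pos: [0.5649, -0.2547, 0.0333]
tool_rot: [0.5, -0.5, 0.501, -0.499]
contact_force: [0.0, 0.1, 0.1]
gripper_width: 0.526
```

```bash
cat > tips.py <<'E'
import sys
from station import *
from h import *
o=get_obs();e=o["eef_pos"];print("t",o["t"],"eef",e.round(4),"F",o["contact_force"].round(1),"w",round(o["gripper_width"],3))
for n in("scene","side"):
    c=read_camera(n);W=cloud(c);s=(abs(W[...,0]-e[0])<.03)&(abs(W[...,1]-e[1])<.06)&(W[...,2]>.045)&(W[...,2]<.25);w=W[s]
    for nm,k in(("y<",w[:,1]<e[1]-.016),("y>",w[:,1]>e[1]+.016)):
        v=w[k]
        if len(v): print(n,nm,"tip z",np.sort(v[:,2])[:12:4].round(4),"y inner",np.percentile(v[:,1],[5,95]).round(3),"x",np.percentile(v[:,0],[5,95]).round(3))
E
python3 tips.py
```

```text
t 3.4667 eef [ 0.5649 -0.2547  0.0333] F [0.  0.1 0.1] w 0.526
scene y< tip z [0.0722 0.0733 0.074 ] y inner [-0.312 -0.273] x [0.559 0.581]
scene y> tip z [0.0717 0.0756 0.0779] y inner [-0.234 -0.2  ] x [0.551 0.591]
side y< tip z [0.0721 0.0755 0.0773] y inner [-0.31  -0.274] x [0.538 0.574]
side y> tip z [0.0705 0.0741 0.0751] y inner [-0.235 -0.198] x [0.539 0.574]
```

Tips are now at 0.0715 with no contact, so the offset is a consistent tip = reported z + 38 mm at this opening. Closing.

play_rows --increments '[[[0,0,0],[0,0,0]],[[0,0,0],[0,0,0]],[[0,0,0],[0,0,0]],[[0,0,0],[0,0,0]],[[0,0,0],[0,0,0]],[[0,0,0],[0,0,0]],[[0,0,0],[0,0,0]],[[0,0,0],[0,0,0]]]' --gripper 0.0

```text
t: 4.23
eef_pos: [0.5665, -0.2553, 0.0353]
tool_rot: [-0.5, 0.5, -0.5, 0.5]
contact_force: [-0.3, -0.4, 5.7]
gripper_width: 0.162
```

play_rows --increments '[[[0,-0.004,0],[0,0,0]],[[0,-0.01,0],[0,0,0]],[[0,-0.01,0],[0,0,0]],[[0,0,0],[0,0,0]],[[0,0,0],[0,0,0]]]'

```text
t: 4.65
eef_pos: [0.5666, -0.2553, 0.0598]
tool_rot: [-0.5, 0.5, -0.5, 0.501]
contact_force: [0.4, -0.3, -1.4]
gripper_width: 0.163
```

```bash
python3 look.py lift30 .566 -.256 .08
```

```text
4.75 [ 0.5658 -0.255   0.0588] [-0.3  0.5 -1.6] 0.16184175876435314
```

View pics/lift30.png

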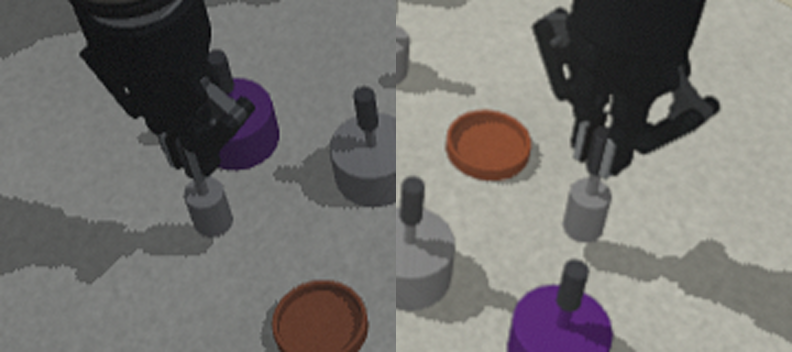

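The bob hangs clear (body lower edge at crop (215,235) left, (585,238) right), upright between the pads. I'll raise it and check for slip.

play_rows --increments '[[[0,-0.015,0],[0,0,0]],[[0,-0.025,0],[0,0,0]],[[0,-0.025,0],[0,0,0]],[[0,-0.025,0],[0,0,0]],[[0,-0.015,0],[0,0,0]],[[0,0,0],[0,0,0]],[[0,0,0],[0,0,0]],[[0,0,0],[0,0,0]]]'

```text
t: 5.42
eef_pos: [0.5649, -0.2547, 0.1622]
tool_rot: [0.5, -0.5, 0.501, -0.499]
contact_force: [0.1, -0.7, -0.1]
gripper_width: 0.165
```

```bash
cat > hang.py <<'E'
# height of the hanging bob: bottom edge = lowest points of the object under the gripper above bench
import sys
from station import *
from h import *
o=get_obs();e=o["eef_pos"];print("t",o["t"],"eef",e.round(4),"F",o["contact_force"].round(1),"w",round(o["gripper_width"],3))
r=float(sys.argv[1])/2000
for n in("scene","side"):
    c=read_camera(n);W=cloud(c);s=(np.hypot(W[...,0]-e[0],W[...,1]-e[1])<r+.012)&(W[...,2]>.022);w=W[s]
    lo=np.sort(w[:,2])[:9:4]
    b=w[(w[:,2]<lo[1]+.045)]
    cc,R=cv2.minEnclosingCircle((b[:,:2]*1000).astype(np.float32))
    print(n,"bottom",lo.round(4),"body mec",np.round(cc,1),"D",round(2*R,1))
E
python3 hang.py 30
```

```text
t 5.4167 eef [ 0.5649 -0.2547  0.1622] F [ 0.1 -0.7 -0.1] w 0.165
scene bottom [0.1256 0.1283 0.1295] body mec [ 566.  -253.7] D 30.8
side bottom [0.126  0.1278 0.1284] body mec [ 564.2 -254.8] D 31.8
```

No slip: bottom at 0.126 for z 0.162. Moving to dish30.

play_rows --increments '[[[-0.015,0,0.0005],[0,0,0]],[[-0.029,0,0.0005],[0,0,0]],[[-0.029,0,0.0005],[0,0,0]],[[-0.029,0,0.0005],[0,0,0]],[[-0.029,0,0.0005],[0,0,0]],[[-0.029,0,0.0005],[0,0,0]],[[-0.029,0,0.0005],[0,0,0]],[[-0.029,0,0.0005],[0,0,0]],[[-0.029,0,0.0005],[0,0,0]],[[-0.029,0,0.0005],[0,0,0]],[[-0.029,0,0.0005],[0,0,0]],[[-0.029,0,0.0005],[0,0,0]],[[-0.029,0,0.0005],[0,0,0]],[[-0.029,0,0.0005],[0,0,0]],[[-0.029,0,0.0005],[0,0,0]],[[-0.029,0,0.0005],[0,0,0]],[[-0.029,0,0.0005],[0,0,0]],[[-0.029,0,0.0005],[0,0,0]],[[-0.018,0,0],[0,0,0]]]'

```text
t: 7.1
eef_pos: [0.5731, 0.2759, 0.163]
tool_rot: [-0.501, 0.501, -0.5, 0.498]
contact_force: [0.4, 0.5, -1.0]
gripper_width: 0.165
```

play_rows --increments '[[[0,0,0],[0,0,0]],[[0,0,0],[0,0,0]],[[0,0,0],[0,0,0]],[[0,0,0],[0,0,0]],[[0,0,0],[0,0,0]]]'

```text
t: 7.52
eef_pos: [0.5754, 0.2694, 0.1636]
tool_rot: [-0.499, 0.5, -0.5, 0.501]
contact_force: [0.5, 0.3, -1.7]
gripper_width: 0.162
```

```bash
python3 hang.py 30
```

```text
t 7.5167 eef [0.5754 0.2694 0.1636] F [ 0.5  0.3 -1.7] w 0.162
scene bottom [0.129  0.1299 0.1305] body mec [576.3 268.3] D 30.1
side bottom [0.1292 0.13   0.131 ] body mec [574.4 267.2] D 32.2
```

play_rows --increments '[[[-0.002,0.01,0],[0,0,0]],[[0,0.025,0],[0,0,0]],[[0,0.03,0],[0,0,0]],[[0,0.025,0],[0,0,0]],[[0,0.02,0],[0,0,0]],[[0,0.008,0],[0,0,0]],[[0,0,0],[0,0,0]],[[0,0,0],[0,0,0]]]'

```text
t: 8.28
eef_pos: [0.5754, 0.273, 0.0459]
tool_rot: [0.5, -0.5, 0.5, -0.5]
contact_force: [0.3, 0.2, 0.1]
gripper_width: 0.167
```

play_rows --increments '[[[0,0.0015,0],[0,0,0]],[[0,0.0015,0],[0,0,0]],[[0,0,0],[0,0,0]]]'

```text
t: 8.53
eef_pos: [0.5759, 0.2732, 0.0438]
tool_rot: [0.5, -0.499, 0.5, -0.5]
contact_force: [-0.2, -0.7, -0.8]
gripper_width: 0.162
```

play_rows --increments '[[[0,0.0015,0],[0,0,0]],[[0,0.001,0],[0,0,0]],[[0,0,0],[0,0,0]]]'

```text
t: 8.78
eef_pos: [0.5752, 0.2728, 0.0403]
tool_rot: [-0.5, 0.5, -0.5, 0.5]
contact_force: [0.7, -0.3, -1.3]
gripper_width: 0.164
```

play_rows --increments '[[[0,0.0015,0],[0,0,0]],[[0,0,0],[0,0,0]]]'

```text
t: 8.95
eef_pos: [0.5757, 0.273, 0.0394]
tool_rot: [-0.5, 0.5, -0.5, 0.5]
contact_force: [-0.2, -1.0, 2.4]
gripper_width: 0.163
```

play_rows --increments '[[[0,0.001,0],[0,0,0]],[[0,0,0],[0,0,0]]]'

```text
t: 9.12
eef_pos: [0.576, 0.2731, 0.0393]
tool_rot: [-0.5, 0.499, -0.5, 0.5]
contact_force: [-2.1, -2.2, 9.2]
gripper_width: 0.163
```

```bash
cat > put.py <<'E'
import sys
from station import *
from h import *
o=get_obs();print("t",o["t"],"eef",o["eef_pos"].round(4),"F",o["contact_force"].round(1),"w",round(o["gripper_width"],3))
x,y,D=float(sys.argv[1]),float(sys.argv[2]),float(sys.argv[3])
for n in("scene","side"):
    W=cloud(read_camera(n));s=(np.hypot(W[...,0]-x,W[...,1]-y)<D/2000+.008)&(W[...,2]>.020)&(W[...,2]<.055);w=W[s]
    print(n,"body top z",np.median(w[w[:,2]>.038][:,2]).round(4),"mec",np.round(cv2.minEnclosingCircle((w[:,:2]*1000).astype(np.float32))[0],1))
E
python3 put.py .5743 .2713 30
```

```text
t 9.1167 eef [0.576  0.2731 0.0393] F [-2.1 -2.2  9.2] w 0.163
scene body top z 0.0444 mec [576. 272.]
side body top z 0.0441 mec [575.1 270.9]
```

Seated: body top at 0.044, 1–2 mm from the dish centre, contact force 9 N. Releasing and withdrawing.

play_rows --increments '[[[0,-0.0007,0],[0,0,0]],[[0,0,0],[0,0,0]],[[0,0,0],[0,0,0]],[[0,0,0],[0,0,0]],[[0,0,0],[0,0,0]]]' --gripper 0.045

```text
t: 9.63
eef_pos: [0.5751, 0.2728, 0.0382]
tool_rot: [0.5, -0.5, 0.5, -0.5]
contact_force: [-0.3, 0.6, -0.5]
gripper_width: 0.53
```

play_rows --increments '[[[0,-0.01,0],[0,0,0]],[[0,-0.02,0],[0,0,0]],[[0,-0.03,0],[0,0,0]],[[0,-0.03,0],[0,0,0]],[[0,-0.02,0],[0,0,0]],[[0.026,0,0.0018],[0,0,0]],[[0.026,0,0.0018],[0,0,0]],[[0.026,0,0.0018],[0,0,0]],[[0.026,0,0.0018],[0,0,0]],[[0.026,0,0.0018],[0,0,0]],[[0.026,0,0.0018],[0,0,0]],[[0.026,0,0.0018],[0,0,0]],[[0.026,0,0.0018],[0,0,0]],[[0.026,0,0.0018],[0,0,0]],[[0.026,0,0.0018],[0,0,0]],[[0.026,0,0],[0,0,0]],[[0,0,0],[0,0,0]],[[0,0,0],[0,0,0]],[[0,0,0],[0,0,0]],[[0,0,0],[0,0,0]]]'

```text
t: 11.3
eef_pos: [0.5932, -0.0115, 0.1489]
tool_rot: [0.501, -0.5, 0.5, -0.5]
contact_force: [0.3, 0.8, -0.2]
gripper_width: 0.53
```

```bash
python3 put.py .5743 .2713 30; python3 look.py put30 .5743 .2713 .04
```

```text
t 11.3 eef [ 0.5932 -0.0115  0.1489] F [ 0.3  0.8 -0.2] w 0.53
scene body top z 0.0443 mec [576.9 271.9]
side body top z 0.0439 mec [573.9 271.7]
11.5 [ 0.5931 -0.012   0.1486] [ 0.7 -1.1  0.4] 0.527302332321853
```

View pics/put30.png

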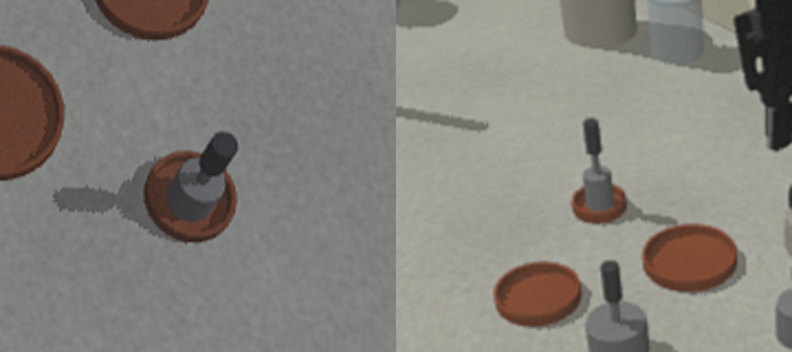

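Bob30 stands centred and upright in dish30 (crop (195,195) and (598,195)). Now bob42.

play_rows --increments '[[[0.002,0.02,0.0006],[0,0,0]],[[0,0.025,0],[0,0,0]],[[0,0.025,0],[0,0,0]],[[0,0.02,0],[0,0,0]],[[0,0.015,0],[0,0,0]],[[0,0.01,0],[0,0,0]],[[0,0,0],[0,0,0]],[[0,0,0],[0,0,0]],[[0,0,0],[0,0,0]]]'

```text
t: 12.25
eef_pos: [0.5946, -0.0149, 0.0346]
tool_rot: [-0.5, 0.499, -0.5, 0.5]
contact_force: [0.4, -0.0, 0.0]
gripper_width: 0.528
```

```bash
python3 tips.py
```

```text
t 12.25 eef [ 0.5946 -0.0149  0.0346] F [ 0.4 -0.   0. ] w 0.528
scene y< tip z [0.0718 0.0742 0.0755] y inner [-0.073 -0.036] x [0.589 0.611]
scene y> tip z [0.0761 0.0776 0.0786] y inner [0.005 0.041] x [0.586 0.622]
side y< tip z [0.0732 0.076  0.0779] y inner [-0.069 -0.035] x [0.568 0.606]
side y> tip z [0.0722 0.0749 0.0753] y inner [0.004 0.042] x [0.577 0.603]
```

play_rows --increments '[[[0,0,0],[0,0,0]],[[0,0,0],[0,0,0]],[[0,0,0],[0,0,0]],[[0,0,0],[0,0,0]],[[0,0,0],[0,0,0]],[[0,0,0],[0,0,0]],[[0,0,0],[0,0,0]],[[0,0,0],[0,0,0]]]' --gripper 0.0

```text
t: 13.02
eef_pos: [0.5943, -0.015, 0.0342]
tool_rot: [-0.5, 0.5, -0.5, 0.5]
contact_force: [-0.7, 0.7, 5.7]
gripper_width: 0.161
```

play_rows --increments '[[[0,-0.005,0],[0,0,0]],[[0,-0.015,0],[0,0,0]],[[0,-0.025,0],[0,0,0]],[[0,-0.025,0],[0,0,0]],[[0,-0.02,0],[0,0,0]],[[0,0,0],[0,0,0]],[[0,0,0],[0,0,0]],[[0,0,0],[0,0,0]]]'

```text
t: 13.68
eef_pos: [0.5927, -0.0154, 0.1225]
tool_rot: [0.499, -0.5, 0.501, -0.5]
contact_force: [-0.2, 0.6, -3.4]
gripper_width: 0.165
```

```bash
python3 hang.py 42
```

```text
t 13.6833 eef [ 0.5927 -0.0154  0.1225] F [-0.2  0.6 -3.4] w 0.165
scene bottom [0.0888 0.0903 0.0912] body mec [593.3 -15.1] D 42.4
side bottom [0.089  0.0895 0.0898] body mec [592.7 -15.8] D 43.6
```

play_rows --increments '[[[0.012,0,-0.0005],[0,0,0]],[[0.022,0,-0.0005],[0,0,0]],[[0.025,0,-0.0005],[0,0,0]],[[0.025,0,-0.0005],[0,0,0]],[[0.022,0,-0.0005],[0,0,0]],[[0.014,0,0],[0,0,0]],[[0.006,0,0],[0,0,0]],[[0,0,0],[0,0,0]],[[0,0,0],[0,0,0]],[[0,0,0],[0,0,0]],[[0,0,0],[0,0,0]]]'

```text
t: 14.7
eef_pos: [0.5914, -0.1391, 0.1235]
tool_rot: [0.501, -0.5, 0.5, -0.499]
contact_force: [-0.1, -0.9, -2.5]
gripper_width: 0.165
```

```bash
python3 hang.py 42
```

```text
t 14.7 eef [ 0.5914 -0.1391  0.1235] F [-0.1 -0.9 -2.5] w 0.165
scene bottom [0.0888 0.0912 0.0916] body mec [ 591.8 -138.8] D 43.3
side bottom [0.09   0.0906 0.0909] body mec [ 590.7 -139.1] D 43.7
```

play_rows --increments '[[[0.0022,0.012,0],[0,0,0]],[[0,0.025,0],[0,0,0]],[[0,0.022,0],[0,0,0]],[[0,0.014,0],[0,0,0]],[[0,0.006,0],[0,0,0]],[[0,0.0015,0],[0,0,0]],[[0,0,0],[0,0,0]],[[0,0,0],[0,0,0]]]'

```text
t: 15.47
eef_pos: [0.592, -0.1434, 0.0438]
tool_rot: [-0.5, 0.5, -0.5, 0.501]
contact_force: [0.8, -0.3, -1.2]
gripper_width: 0.16
```

play_rows --increments '[[[0,0.0015,0],[0,0,0]],[[0,0,0],[0,0,0]]]'

```text
t: 15.63
eef_pos: [0.5918, -0.1434, 0.0423]
tool_rot: [-0.5, 0.5, -0.5, 0.501]
contact_force: [-0.3, 0.2, -1.5]
gripper_width: 0.167
```

play_rows --increments '[[[0,0.0015,0],[0,0,0]],[[0,0,0],[0,0,0]]]'

```text
t: 15.8
eef_pos: [0.5913, -0.1433, 0.0402]
tool_rot: [-0.5, 0.5, -0.5, 0.5]
contact_force: [0.4, -0.5, -1.8]
gripper_width: 0.166
```

```bash
python3 put.py .5905 -.1415 42
```

```text
t 15.8 eef [ 0.5913 -0.1433  0.0402] F [ 0.4 -0.5 -1.8] w 0.166
scene body top z 0.0462 mec [ 591.5 -142.9]
side body top z 0.0458 mec [ 590.7 -143.9]
```

About 1.5–2 mm left.

play_rows --increments '[[[0,0.0012,0],[0,0,0]],[[0,0,0],[0,0,0]]]'

```text
t: 16.07
eef_pos: [0.5911, -0.1433, 0.0387]
tool_rot: [0.5, -0.5, 0.5, -0.5]
contact_force: [0.5, 0.8, -2.4]
gripper_width: 0.17
```

play_rows --increments '[[[0,0.001,0],[0,0,0]],[[0,0,0],[0,0,0]]]'

```text
t: 16.23
eef_pos: [0.5914, -0.1433, 0.0382]
tool_rot: [-0.5, 0.5, -0.5, 0.5]
contact_force: [-1.7, 1.2, 2.3]
gripper_width: 0.164
```

```bash
python3 put.py .5905 -.1415 42
```

```text
t 16.2333 eef [ 0.5914 -0.1433  0.0382] F [-1.7  1.2  2.3] w 0.164
scene body top z 0.0445 mec [ 592.1 -144. ]
side body top z 0.0441 mec [ 591.4 -144.1]
```

play_rows --increments '[[[0,-0.0003,0],[0,0,0]],[[0,0,0],[0,0,0]],[[0,0,0],[0,0,0]],[[0,0,0],[0,0,0]],[[0,0,0],[0,0,0]]]' --gripper 0.045

```text
t: 16.75
eef_pos: [0.5912, -0.1433, 0.038]
tool_rot: [0.5, -0.5, 0.5, -0.5]
contact_force: [-0.4, 0.1, 0.4]
gripper_width: 0.528
```

play_rows --increments '[[[0,-0.01,0],[0,0,0]],[[0,-0.02,0],[0,0,0]],[[0,-0.03,0],[0,0,0]],[[0,-0.03,0],[0,0,0]],[[0,-0.02,0],[0,0,0]],[[0.0055,0,-0.015],[0,0,0]],[[0.0055,0,-0.022],[0,0,0]],[[0.0055,0,-0.022],[0,0,0]],[[0.0055,0,-0.022],[0,0,0]],[[0.0055,0,-0.022],[0,0,0]],[[0.0055,0,-0.02],[0,0,0]],[[0.0055,0,-0.012],[0,0,0]],[[0.0055,0,-0.004],[0,0,0]],[[0,0,0],[0,0,0]],[[0,0,0],[0,0,0]],[[0,0,0],[0,0,0]],[[0,0,0],[0,0,0]]]'

```text
t: 18.17
eef_pos: [0.4533, -0.1867, 0.1481]
tool_rot: [0.5, -0.5, 0.5, -0.5]
contact_force: [0.2, -0.0, -0.4]
gripper_width: 0.524
```

```bash
python3 put.py .5905 -.1415 42; python3 tips.py
```

```text
t 18.1667 eef [ 0.4533 -0.1867  0.1481] F [ 0.2 -0.  -0.4] w 0.524
scene body top z 0.0443 mec [ 591.1 -141.7]
side body top z 0.044 mec [ 592.2 -143.3]
t 18.2667 eef [ 0.4528 -0.1867  0.148 ] F [ 0.1  0.  -0.1] w 0.526
scene y< tip z [0.1857 0.1871 0.1881] y inner [-0.239 -0.209] x [0.444 0.465]
scene y> tip z [0.1857 0.1881 0.1913] y inner [-0.163 -0.133] x [0.444 0.465]
side y< tip z [0.1867 0.1881 0.1903] y inner [-0.241 -0.21 ] x [0.441 0.461]
side y> tip z [0.1854 0.1863 0.1878] y inner [-0.165 -0.135] x [0.441 0.462]
```

Bob42 is placed (about 1–2 mm off centre). Now bob66.

play_rows --increments '[[[0.0008,0.02,-0.0006],[0,0,0]],[[0,0.025,0],[0,0,0]],[[0,0.025,0],[0,0,0]],[[0,0.02,0],[0,0,0]],[[0,0.015,0],[0,0,0]],[[0,0.009,0],[0,0,0]],[[0,0,0],[0,0,0]],[[0,0,0],[0,0,0]],[[0,0,0],[0,0,0]]]'

```text
t: 19.12
eef_pos: [0.4524, -0.1883, 0.035]
tool_rot: [-0.5, 0.5, -0.5, 0.501]
contact_force: [-0.8, 0.5, 0.8]
gripper_width: 0.532
```

play_rows --increments '[[[0,0,0],[0,0,0]],[[0,0,0],[0,0,0]],[[0,0,0],[0,0,0]],[[0,0,0],[0,0,0]],[[0,0,0],[0,0,0]],[[0,0,0],[0,0,0]],[[0,0,0],[0,0,0]],[[0,0,0],[0,0,0]]]' --gripper 0.0 --grip_force 90

```text
t: 19.78
eef_pos: [0.4522, -0.188, 0.0351]
tool_rot: [-0.5, 0.5, -0.5, 0.501]
contact_force: [-1.8, 1.9, 5.2]
gripper_width: 0.155
```

play_rows --increments '[[[0,-0.005,0],[0,0,0]],[[0,-0.015,0],[0,0,0]],[[0,-0.025,0],[0,0,0]],[[0,-0.03,0],[0,0,0]],[[0,-0.03,0],[0,0,0]],[[0,-0.02,0],[0,0,0]],[[0,0,0],[0,0,0]],[[0,0,0],[0,0,0]],[[0,0,0],[0,0,0]]]'

```text
t: 20.53
eef_pos: [0.4502, -0.1878, 0.1579]
tool_rot: [0.499, -0.5, 0.501, -0.499]
contact_force: [0.3, 0.3, -4.0]
gripper_width: 0.161
```

```bash
python3 hang.py 66
```

```text
t 20.5333 eef [ 0.4502 -0.1878  0.1579] F [ 0.3  0.3 -4. ] w 0.161
scene bottom [0.123  0.1244 0.125 ] body mec [ 452.  -188.5] D 71.1
side bottom [0.1221 0.1233 0.1236] body mec [ 449.9 -188. ] D 66.9
```

play_rows --increments '[[[-0.0124,0,0.0053],[0,0,0]],[[-0.0248,0,0.0105],[0,0,0]],[[-0.0248,0,0.0105],[0,0,0]],[[-0.0248,0,0.0105],[0,0,0]],[[-0.0248,0,0.0105],[0,0,0]],[[-0.0248,0,0.0105],[0,0,0]],[[-0.0248,0,0.0105],[0,0,0]],[[-0.0248,0,0.0105],[0,0,0]],[[-0.0248,0,0.0105],[0,0,0]],[[-0.0248,0,0.0105],[0,0,0]],[[-0.0248,0,0.0105],[0,0,0]],[[-0.0248,0,0.0105],[0,0,0]],[[-0.0248,0,0.0105],[0,0,0]],[[-0.0124,0,0.0053],[0,0,0]],[[0,0,0],[0,0,0]],[[0,0,0],[0,0,0]],[[0,0,0],[0,0,0]],[[0,0,0],[0,0,0]]]'

```text
t: 22.13
eef_pos: [0.5878, 0.1322, 0.1585]
tool_rot: [-0.499, 0.5, -0.501, 0.501]
contact_force: [0.4, -0.4, -3.2]
gripper_width: 0.159
```

```bash
python3 hang.py 66
```

```text
t 22.1333 eef [0.5878 0.1322 0.1585] F [ 0.4 -0.4 -3.2] w 0.159
scene bottom [0.124  0.125  0.1263] body mec [588.3 132.3] D 66.1
side bottom [0.1231 0.1244 0.1248] body mec [587.1 132.7] D 69.2
```

play_rows --increments '[[[-0.002,0.015,0],[0,0,0]],[[0,0.028,0],[0,0,0]],[[0,0.028,0],[0,0,0]],[[0,0.022,0],[0,0,0]],[[0,0.014,0],[0,0,0]],[[0,0.007,0],[0,0,0]],[[0,0.001,0],[0,0,0]],[[0,0,0],[0,0,0]],[[0,0,0],[0,0,0]]]'

```text
t: 22.98
eef_pos: [0.5893, 0.1364, 0.0454]
tool_rot: [-0.5, 0.499, -0.5, 0.501]
contact_force: [0.6, 0.2, -4.1]
gripper_width: 0.16
```

play_rows --increments '[[[0,0.0015,0],[0,0,0]],[[0,0,0],[0,0,0]]]'

```text
t: 23.15
eef_pos: [0.5889, 0.1364, 0.0435]
tool_rot: [-0.5, 0.499, -0.5, 0.5]
contact_force: [-0.2, 0.4, -3.8]
gripper_width: 0.155
```

```bash
python3 put.py .5877 .1349 66
```

```text
t 23.15 eef [0.5889 0.1364 0.0435] F [-0.2  0.4 -3.8] w 0.155
scene body top z 0.0486 mec [589.4 136. ]
side body top z 0.0481 mec [587.1 137. ]
```

Top at 0.0484, so about 4 mm to go.

play_rows --increments '[[[0,0.0015,0],[0,0,0]],[[0,0.001,0],[0,0,0]],[[0,0,0],[0,0,0]]]'

```text
t: 23.5
eef_pos: [0.5881, 0.1362, 0.0399]
tool_rot: [0.5, -0.5, 0.5, -0.5]
contact_force: [-0.6, -0.0, -4.7]
gripper_width: 0.153
```

play_rows --increments '[[[0,0.0012,0],[0,0,0]],[[0,0,0],[0,0,0]]]'

```text
t: 23.67
eef_pos: [0.5884, 0.1366, 0.0392]
tool_rot: [-0.5, 0.5, -0.5, 0.5]
contact_force: [-0.9, 0.1, -0.1]
gripper_width: 0.156
```

play_rows --increments '[[[0,0.0008,0],[0,0,0]],[[0,0,0],[0,0,0]]]'

```text
t: 23.83
eef_pos: [0.5885, 0.1366, 0.0391]
tool_rot: [-0.5, 0.5, -0.5, 0.5]
contact_force: [-2.9, -0.9, 6.6]
gripper_width: 0.16
```

```bash
python3 put.py .5877 .1349 66
```

```text
t 23.8333 eef [0.5885 0.1366 0.0391] F [-2.9 -0.9  6.6] w 0.16
scene body top z 0.0444 mec [589.  136.2]
side body top z 0.044 mec [590.  136.4]
```

play_rows --increments '[[[0,-0.0006,0],[0,0,0]],[[0,0,0],[0,0,0]],[[0,0,0],[0,0,0]],[[0,0,0],[0,0,0]],[[0,0,0],[0,0,0]]]' --gripper 0.045

```text
t: 24.35
eef_pos: [0.5884, 0.1363, 0.0387]
tool_rot: [-0.5, 0.5, -0.5, 0.5]
contact_force: [-0.2, -0.6, -0.6]
gripper_width: 0.531
```

play_rows --increments '[[[0,-0.01,0],[0,0,0]],[[0,-0.02,0],[0,0,0]],[[0,-0.03,0],[0,0,0]],[[0,-0.03,0],[0,0,0]],[[0,-0.02,0],[0,0,0]],[[0.008,0,-0.015],[0,0,0]],[[0.009,0,-0.02],[0,0,0]],[[0.009,0,-0.02],[0,0,0]],[[0.009,0,-0.02],[0,0,0]],[[0.009,0,-0.02],[0,0,0]],[[0.009,0,-0.02],[0,0,0]],[[0.006,0,-0.012],[0,0,0]],[[0.0035,0,-0.004],[0,0,0]],[[0,0,0],[0,0,0]],[[0,0,0],[0,0,0]],[[0,0,0],[0,0,0]],[[0,0,0],[0,0,0]]]'

```text
t: 25.77
eef_pos: [0.4582, 0.0745, 0.1489]
tool_rot: [0.5, -0.5, 0.5, -0.5]
contact_force: [0.3, 0.4, 0.3]
gripper_width: 0.523
```

```bash
python3 put.py .5877 .1349 66; python3 tips.py
```

```text
t 25.7667 eef [0.4582 0.0745 0.1489] F [0.3 0.4 0.3] w 0.523
scene body top z 0.0444 mec [588.8 137.3]
side body top z 0.0442 mec [587.9 135.9]
t 25.8667 eef [0.4578 0.0743 0.1486] F [ 0.8 -0.4 -0.5] w 0.527
scene y< tip z [0.1861 0.1883 0.1895] y inner [0.022 0.052] x [0.448 0.47 ]
scene y> tip z [0.1862 0.1902 0.1918] y inner [0.097 0.125] x [0.45 0.47]
side y< tip z [0.186  0.1877 0.189 ] y inner [0.019 0.05 ] x [0.446 0.466]
side y> tip z [0.1872 0.1875 0.1884] y inner [0.095 0.121] x [0.446 0.466]
```

Bob66 is placed. Last is bob54.

play_rows --increments '[[[0,0.02,0],[0,0,0]],[[0,0.025,0],[0,0,0]],[[0,0.025,0],[0,0,0]],[[0,0.02,0],[0,0,0]],[[0,0.015,0],[0,0,0]],[[0,0.009,0],[0,0,0]],[[0,0,0],[0,0,0]],[[0,0,0],[0,0,0]],[[0,0,0],[0,0,0]]]'

```text
t: 26.72
eef_pos: [0.4581, 0.0741, 0.0355]
tool_rot: [-0.5, 0.499, -0.5, 0.5]
contact_force: [0.8, -0.1, -0.6]
gripper_width: 0.525
```

play_rows --increments '[[[0,0,0],[0,0,0]],[[0,0,0],[0,0,0]],[[0,0,0],[0,0,0]],[[0,0,0],[0,0,0]],[[0,0,0],[0,0,0]],[[0,0,0],[0,0,0]],[[0,0,0],[0,0,0]],[[0,0,0],[0,0,0]]]' --gripper 0.0

```text
t: 27.38
eef_pos: [0.458, 0.0741, 0.0357]
tool_rot: [-0.5, 0.499, -0.5, 0.5]
contact_force: [-1.3, 0.4, 7.1]
gripper_width: 0.159
```

play_rows --increments '[[[0,-0.005,0],[0,0,0]],[[0,-0.015,0],[0,0,0]],[[0,-0.025,0],[0,0,0]],[[0,-0.025,0],[0,0,0]],[[0,-0.015,0],[0,0,0]],[[-0.012,0,-0.0015],[0,0,0]],[[-0.022,0,-0.0025],[0,0,0]],[[-0.023,0,-0.0025],[0,0,0]],[[-0.023,0,-0.0025],[0,0,0]],[[-0.018,0,-0.0025],[0,0,0]],[[-0.01,0,-0.0015],[0,0,0]],[[-0.0045,0,0],[0,0,0]],[[0,0,0],[0,0,0]],[[0,0,0],[0,0,0]],[[0,0,0],[0,0,0]],[[0,0,0],[0,0,0]]]'

```text
t: 28.72
eef_pos: [0.4445, 0.185, 0.1196]
tool_rot: [-0.499, 0.5, -0.5, 0.501]
contact_force: [0.3, -0.5, -1.9]
gripper_width: 0.155
```

```bash
python3 hang.py 54
```

```text
t 28.7167 eef [0.4445 0.185  0.1196] F [ 0.3 -0.5 -1.9] w 0.155
scene bottom [0.0845 0.0852 0.0859] body mec [446.  184.7] D 55.7
side bottom [0.0839 0.0855 0.0862] body mec [444.6 184.9] D 56.5
```

play_rows --increments '[[[-0.001,0.012,0],[0,0,0]],[[0,0.022,0],[0,0,0]],[[0,0.02,0],[0,0,0]],[[0,0.014,0],[0,0,0]],[[0,0.006,0],[0,0,0]],[[0,0,0],[0,0,0]],[[0,0,0],[0,0,0]],[[0,0,0],[0,0,0]]]'

```text
t: 29.48
eef_pos: [0.4451, 0.1877, 0.0466]
tool_rot: [-0.5, 0.499, -0.5, 0.5]
contact_force: [0.4, 0.1, -1.7]
gripper_width: 0.156
```

play_rows --increments '[[[0,0.0015,0],[0,0,0]],[[0,0.001,0],[0,0,0]],[[0,0,0],[0,0,0]]]'

```text
t: 29.73
eef_pos: [0.4446, 0.1874, 0.0435]
tool_rot: [-0.5, 0.5, -0.5, 0.5]
contact_force: [0.0, -0.8, -2.4]
gripper_width: 0.159
```

```bash
python3 put.py .4447 .1866 54
```

```text
t 29.7333 eef [0.4446 0.1874 0.0435] F [ 0.  -0.8 -2.4] w 0.159
scene body top z 0.048 mec [445.1 187. ]
side body top z 0.0478 mec [444.3 187.3]
```

play_rows --increments '[[[0,0.0015,0],[0,0,0]],[[0,0.0008,0],[0,0,0]],[[0,0,0],[0,0,0]]]'

```text
t: 30.08
eef_pos: [0.4442, 0.1873, 0.0407]
tool_rot: [0.5, -0.5, 0.5, -0.5]
contact_force: [0.4, 0.1, -2.2]
gripper_width: 0.155
```

play_rows --increments '[[[0,0.0012,0],[0,0,0]],[[0,0,0],[0,0,0]]]'

```text
t: 30.25
eef_pos: [0.4443, 0.1874, 0.0398]
tool_rot: [-0.5, 0.5, -0.5, 0.5]
contact_force: [-0.2, -0.3, 0.0]
gripper_width: 0.153
```

play_rows --increments '[[[0,0.0008,0],[0,0,0]],[[0,0,0],[0,0,0]]]'

```text
t: 30.42
eef_pos: [0.4445, 0.1875, 0.0397]
tool_rot: [-0.5, 0.5, -0.5, 0.5]
contact_force: [-4.3, -2.0, 10.1]
gripper_width: 0.158
```

```bash
python3 put.py .4447 .1866 54
```

```text
t 30.4167 eef [0.4445 0.1875 0.0397] F [-4.3 -2.  10.1] w 0.158
scene body top z 0.0445 mec [445.4 186.8]
side body top z 0.0444 mec [443.2 187.8]
```

play_rows --increments '[[[0,-0.0007,0],[0,0,0]],[[0,0,0],[0,0,0]],[[0,0,0],[0,0,0]],[[0,0,0],[0,0,0]],[[0,0,0],[0,0,0]]]' --gripper 0.045

```text
t: 30.93
eef_pos: [0.4443, 0.1873, 0.0395]
tool_rot: [0.5, -0.5, 0.5, -0.5]
contact_force: [0.0, -0.7, 0.0]
gripper_width: 0.526
```

play_rows --increments '[[[0,-0.01,0],[0,0,0]],[[0,-0.02,0],[0,0,0]],[[0,-0.03,0],[0,0,0]],[[0,-0.03,0],[0,0,0]],[[0,-0.03,0],[0,0,0]],[[0,-0.02,0],[0,0,0]],[[0.015,0,0],[0,0,0]],[[0.025,0,0],[0,0,0]],[[0.025,0,0],[0,0,0]],[[0.025,0,0],[0,0,0]],[[0.025,0,0],[0,0,0]],[[0.025,0,0],[0,0,0]],[[0.025,0,0],[0,0,0]],[[0.015,0,0],[0,0,0]],[[0,0,0],[0,0,0]],[[0,0,0],[0,0,0]],[[0,0,0],[0,0,0]],[[0,0,0],[0,0,0]]]'

```text
t: 32.43
eef_pos: [0.4443, 0.0086, 0.1799]
tool_rot: [0.501, -0.5, 0.5, -0.5]
contact_force: [-1.0, -0.5, 0.4]
gripper_width: 0.528
```

```bash
for a in ".5743 .2713 30" ".5905 -.1415 42" ".4447 .1866 54" ".5877 .1349 66" ; do python3 put.py $a; done; python3 - <<'E'
from station import *
from h import *
for n in("scene","side"):
    c=read_camera(n);cv2.imwrite(f"pics/end_{n}.png",c["color"][:,:,::-1]);W=cloud(c)
    for nm,x,y,r,lo,hi in(("weight",.445,-.054,.03,.03,.06),("jar",.692,.073,.035,.03,.08),("col30",.5743,.2713,.025,.07,.12),("col42",.5905,-.1415,.025,.07,.12),("col54",.4447,.1866,.025,.07,.12),("col66",.5877,.1349,.025,.07,.12)):
        w=W[(np.hypot(W[...,0]-x,W[...,1]-y)<r)&(W[...,2]>lo)&(W[...,2]<hi)]
        if len(w): print(n,nm,np.round(cv2.minEnclosingCircle((w[:,:2]*1000).astype(np.float32))[0],1),w[:,2].max().round(3))
E
```

```text
t 32.4333 eef [0.4443 0.0086 0.1799] F [-1.  -0.5  0.4] w 0.528
scene body top z 0.0442 mec [576.5 271.6]
side body top z 0.0435 mec [575.4 271.9]
t 32.5333 eef [0.4443 0.0084 0.1797] F [ 0.2  0.2 -0.8] w 0.533
scene body top z 0.044 mec [ 592. -142.]
side body top z 0.044 mec [ 590.9 -142.2]
t 32.6333 eef [0.4442 0.0081 0.1796] F [-0.5 -0.3  0.2] w 0.525
scene body top z 0.0445 mec [445.  186.9]
side body top z 0.0442 mec [443.9 187.3]
t 32.7333 eef [0.4442 0.0078 0.1796] F [ 0.3 -1.   0.5] w 0.526
scene body top z 0.0443 mec [588.7 136.3]
side body top z 0.044 mec [589.8 135. ]
scene weight [445.  -52.9] 0.059
scene jar [692.2  73.6] 0.074
scene col30 [576.5 272. ] 0.107
scene col42 [ 591.5 -142.4] 0.108
scene col54 [445.6 187.2] 0.11
scene col66 [588.7 136.4] 0.107
side weight [444.1 -54.5] 0.058
side jar [691.7  72.7] 0.073
side col30 [569.5 270.9] 0.104
side col42 [ 591.8 -143.2] 0.106
side col54 [443.3 187.2] 0.106
side col66 [587.3 136.9] 0.106
```

View pics/end_scene.png

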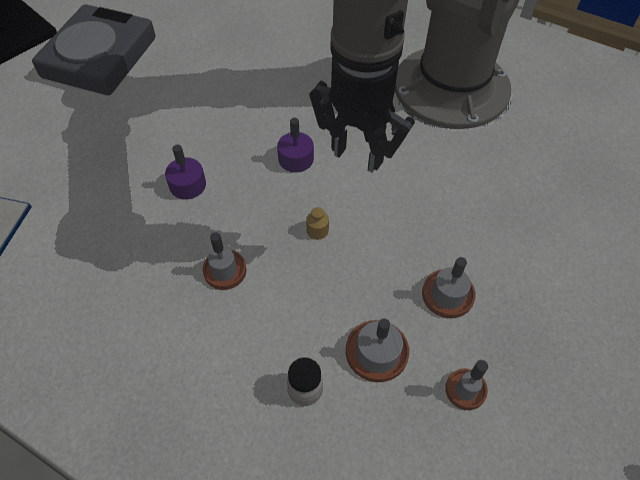

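The end picture shows all four bobs upright in their dishes: (224,268), (449,290), (378,348), (467,387). The weight at (317,222) and jar at (305,380) are unmoved, and the gripper is clear.

```bash
python3 -c "
from station import *
print(hand_in())"
```

```text
the job is handed in; nothing more can be done
None
```

All four bobs (30, 42, 54 and 66 mm) were set down one after another in the dishes of their own size, and the job was handed in at about 33 s of robot time.

- **Bobs:** in the last check their bodies sat about 1–2 mm from the dish centres. The body tops were at 0.044 m, which is right for standing on the 4 mm floor, and all four looked upright.
- **Bystanders:** the weight and the jar measured within about 1 mm of their starts. The purple look-alikes were not touched.
- **Robot:** the gripper was open and clear of everything. The highest contact force in the readings after each move was about 11 N.

**Checks that disagreed:**
- The fingertips sat about 30 mm higher than the reported TCP height implied. I trusted the range images and corrected for it; the offset held for all four grasps.
- The gripper reported an opening of about 14 mm on the 16 mm collars.
- In the final check one side-camera collar reading for bob30 was about 5–7 mm off in x. The scene camera and both body readings put it within 2–3 mm of centre.

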